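Clamp up a freshly glued hanging block

TASK

A hanging block has just been glued on the back of a painting panel. Lay the loose dark wooden pad flat on the middle of the block, swing the clamp arm over so that its foot stands above the middle of the pad, then screw the clamp down until the foot just touches the pad and give it a further quarter turn, no more, and let go. Leave the other things on the table where they are.

Things in the scene. Friction and masses are not known exactly. Their poses are not given: they have to be found in the camera images.
- caul_center (a point): centre of the loose pad: a dark hardwood block 70 x 45 x 20 mm (its x, y, z), 40 to 85 g, lying flat on the table to the right of the clamp, 20 mm side upright; the point is half-way up (10 mm above its underside)
- block_top (a point): centre of the top of the glued block: 64 x 64 mm, 24 mm thick, medium brown wood, on a white panel 140 x 150 mm (x, y) on the clamp's plywood baseboard (310 x 180 x 18 mm); all immovable. x and y along the block's sides, z up. The panel is 9 to 12 mm thick, so the block's top stands 51 to 54 mm above the table
- post_axis (a point): on the steel post's axis (28 mm across, top 164 mm above the table) at the arm's mid height, 130 mm above the table; x points from the block towards the post. The arm swings level about it: a bar 26 mm wide, 22 mm high; screw axis 190 mm from the pivot in a boss 36 mm across
- clamp_arm (a joint): swing of the grey clamp arm, rad: 0 = arm points along -x of post_axis; grows clockwise seen from above (screw goes to the +y side of post_axis). Starts parked at 1.0 to 1.25, clear of the block. Stays where it is left; moving it at the screw takes about 4 N (dry hinge, 0.7 Nm). Push the arm's side or carry the knob along
- clamp_knob (a joint): turn of the clamp's knob, rad, growing clockwise seen from above, which screws it down 12 mm per full turn. Starts between -0.5 and 0.5, range -1.5 to 10. Held by friction (0.06 Nm free; turning it takes 0.1 to 0.2 Nm more once the foot presses); does not turn back by itself
- knob_grip (a point): middle of the knob: a straight black bar 70 mm long (this point's x), 14 mm thick (y), 24 mm high, on top of the upright screw, whose axis passes through this point. Starts about 198 mm above the table and sinks as it is screwed down. Under the bar only the 11 mm screw for 35 mm, so fingers may reach below the bar
- foot_sole (a point): centre of the underside of the clamp's foot, a steel disc 30 mm across on the screw axis, which turns with the knob. 120 mm below knob_grip when unpressed. Starts 77 to 79 mm above the table
- clamp_foot (a joint): how far the springy foot is pressed back up the screw, in m: 0 while the foot hangs free, grows from the moment that it touches, by 12 mm per full turn of the knob (a quarter turn: 0.003). The spring has 12 N at the first touch and 2.5 N more per mm; more than 0.0052 would crush the glue joint
- jar: closed glass jar with a steel lid, 68 mm across, 100 mm high, origin at its underside; a bystander
- offcut: pale wooden strip 150 x 22 x 22 mm, origin at the middle of its underside; a bystander
- mug: white mug, 80 mm across, 90 mm high, origin at its underside; a bystander
- brush: broad flat paint brush lying on the table, 200 mm long; a bystander
Not all that is in view belongs to the job. Of the things that look like the part that bears caul_center, take the one that is nearest to the robot's base at the start.

How it is judged:
On the way, in this order (a step that is already met when the one before it is completed fails the run):
1. the pad lies flat on the glued block, let go (horizontal distance between caul_center and block_top below 0.018 m and z of caul_center in the frame of block_top below 0.013 m and angle between caul_center's own z axis and vertical below 0.1 rad and contact force between the fingers and caul below 0.2 N), for 0.2 s.
2. the clamp's foot stands above the middle of the pad, not yet pressing (horizontal distance between foot_sole and caul_center below 0.016 m and value of joint clamp_foot below 0.0005 m), for 0.1 s.
3. the foot presses on the pad (value of joint clamp_foot above 0.0008 m and contact force between clamp_foot and caul above 5 N), for 0.1 s.
At the end, for the whole second after the job is handed in: the pad lies flat on the glued block (centres within 20 mm), the foot stands within 18 mm of the pad's middle and is pressed back by 1.8 to 4.2 mm (3 mm = a quarter turn past touching, give or take a tenth of a turn), everything at rest and let go (value of joint clamp_foot between 0.0018 and 0.0042 m and contact force between clamp_foot and caul above 5 N and horizontal distance between foot_sole and caul_center below 0.018 m and horizontal distance between caul_center and block_top below 0.02 m and z of caul_center in the frame of block_top below 0.013 m and angle between caul_center's own z axis and vertical below 0.1 rad and velocity of joint clamp_knob between -0.1 and 0.1 rad/s).
It fails at once if over-tightened: the foot pressed back by more than 5.2 mm (value of joint clamp_foot above 0.0052 m).
It fails at once if a bystander moved by more than 30 mm (distance of any of jar, offcut, mug, brush from where it was at the start of the episode above 0.03 m).
It also fails if it takes over 72 s, if anything falls off the work surface, if the arm or the gripper's body presses on something with over 40 N, if the wrist force passes 120 N, or if a joint passes its speed limit or range.

ROBOT

A 6-joint arm with a two-finger parallel gripper is mounted at the origin on the work surface. World frame = base frame: x ahead of the robot, y to its left, z up, the work surface at z = 0. Lengths are in m, angles in rad, forces in N, time in s.
With the tool pointing down it reaches from about 0.35 to 0.975 m from the base axis. Payload 4.9 kg.
Tool frame: the origin (TCP) lies at the very end of the fingers, on their centre line; the grasp point (between the pads) lies 19 mm behind it; z points along the fingers, y is the line along which they close (so a half turn about z gives the same grasp; the last joint's range is limited). The gripper opens to 85 mm and grips with 20 to 120 N. Pads are 22 mm wide; open, the fingers measure 114 mm over their backs; the gripper's body (76 mm by 85 mm) begins 54 mm behind the grasp point. The pads swing forward as they close: fully open they stand 13 mm farther back than shut.
Start: joints at [1.133, 0.053, 1.613, -0, 1.476, -0.119], TCP at [0.196, 0.593, 0.231] pointing down, gripper open.
Joint ranges: [-3.01, 3.01], [-1.01, 2.22], [0.06, 2.58], [-1.02, 4.17], [0.09, 2.62], [-3.14, 3.14]. Speed limits (rad/s): [2.57, 2.57, 3.14, 3.14, 3.14, 3.14].

INTERFACE

Orientations are given as a rotation vector (axis times angle).
In Python, from station import get_obs, get_image, finish_job gives the robot as it stands. The module is installed in compiled form; this text tells all that it offers.
- The arm moves only by the tool carry_out, never from a script. Its argument "rows" is a list of rows, each a list of 7 numbers: the turn, a rotation vector about the tool's x, y, z as a fraction of full scale, then the shift along the tool's x, y, z as a fraction of full scale, then the closure, from -1 (fully open) to 1 (shut). A call has 1 to 5 rows; each row is the pose to reach, as a shift and turn from the pose commanded when the call began, along the tool's axes at that moment, turning the shorter way round; what a row does not reach only later rows make up. Full scale, the value 1, is 300 mm for a shift and pi rad for a turn. A row lasts 1/10 s, in which the tool goes at most 50 mm and 8.59 degrees, less where a joint would pass 70% of its speed; a pose out of reach is approached as far as the arm can. A call with a number of a shift or a turn outside -1 to 1 is refused whole. A call with a gripper value outside its range is refused whole. The fingers move at their own pace and stop on an object; "force" is the grip in N (left out, the last holds). Time passes only in rows, so rows that repeat a pose let the fingers close. It gives the time, the measured TCP pose, the force, the opening and the grip force at its end, in the units of the state.
- get_obs(): the state, without advancing time (a new reading comes with each control period).
- get_image(name): name is "side" or "top" or "wrist"; returns a dict with "img" (480x640x3 uint8, blue, green, red), "mtx" (3x3 intrinsics, pixels), "R" (3x3) and "t" (3): a world point X has camera coordinates R X + t. Camera axes: x right, y down, z forward; pixel columns grow to the right and rows downward; lengths in m; the calibration is good to about 2 mm. A picture is of the moment at which its call begins. There is no depth.
- finish_job(): hands the job in; it is judged then, once.
The state is a dict: "t": time; "q": joint angles; "dq": joint speeds; "effort": joint torques, N m; "tool_pos": TCP position; "tool_rot": TCP orientation; "contact_force": force on the tool from outside, world axes, zero at the start; "wrist_torque": the same for the moment, N m; "opening": finger opening in m; "grip_force": force on a finger pad.
Only numpy, scipy, OpenCV 4.12 (cv2) and the standard library are available. Lean on these libraries where they do the work, as an engineer would, in place of code of your own. Each camera call takes 0.05 s, during which the arm holds its last target. There are 200 camera calls.

## Working session

There is one attempt and no reset: what is moved stays moved. The work goes in short steps, Python scripts to look and compute and a tool call to move; the robot and the scene stay as the last step left them, time stands still between calls to the robot, and variables do not carry over. Pictures are saved under pics/ and viewed, at most 13 in all, crops included, and the job is handed in when it is done.

Besides the shell and the picture viewer there is one more tool, called after "Request:" as name([rows], argument=value, ...), one row to a line, values as JSON. carry_out: Moves the arm, as the interface text tells. Shift numbers are shares of 300 mm and turn numbers shares of pi rad, none past 1 either way. Its arguments: {"type":"object","properties":{"rows":{"type":"array"},"force":{"type":"number"}},"required":["rows"]}

```bash
mkdir -p pics; cat > h.py <<'E'
import numpy as np, cv2
from station import *
from scipy.spatial.transform import Rotation as Ro
def snap(n,f):
    d=get_image(n); cv2.imwrite('pics/'+f,d['img']); np.savez('pics/'+f+'.npz',**d); return d
def load(f): return dict(np.load('pics/'+f+'.npz'))
def ray(d,u,v,z):
    "world point at height z on pixel"
    r=d['R'].T@np.linalg.solve(d['mtx'],[u,v,1.]); c=-d['R'].T@d['t']
    return c+r*(z-c[2])/r[2]
def proj(d,X):
    p=d['mtx']@(d['R']@np.asarray(X,float)+d['t']); return p[:2]/p[2]
E
python3 - <<'E'
from h import *
for n in('top','side'):
    d=snap(n,n+'0.png'); print(n,-d['R'].T@d['t'],d['mtx'][0,0])
o=get_obs(); print(o['tool_pos'],o['tool_rot'],Ro.from_rotvec(o['tool_rot']).as_matrix().round(3),o['t'])
E
```

```text
top [4.35759153e-01 2.99860118e-04 1.58367881e+00] 590.228663082749
side [-0.10911059 -0.6683529   1.03176924] 572.2201082916514
[0.19566132 0.59299545 0.23018665] [-4.98590569e-01 -3.10124747e+00  2.79754068e-03] [[-0.95   0.313 -0.001]
 [ 0.313  0.95  -0.002]
 [ 0.    -0.002 -1.   ]] 0.1
```

View pics/top0.png

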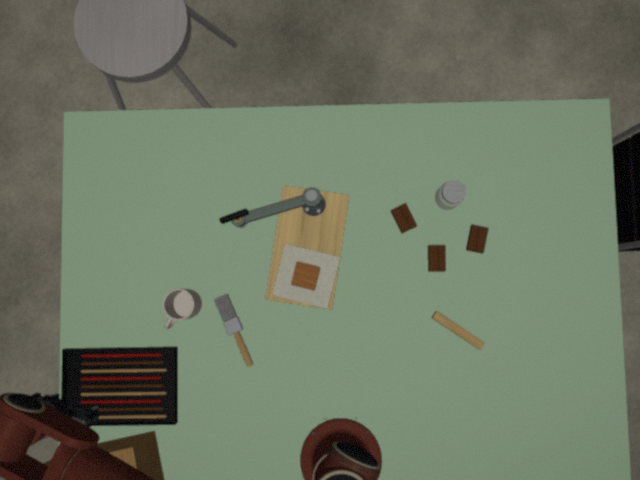

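View pics/side0.png

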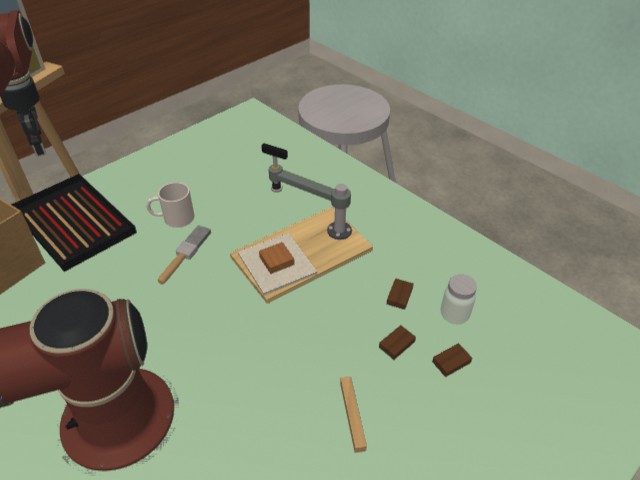

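Top view: three dark pads at (403,218), (437,258) and (478,239), block at (306,276), post at (313,198), knob at (235,216). Next I segment these and compute the poses.

```bash
python3 - <<'E'
from h import *
d=load('top0.png'); s=load('side0.png')
img=d['img'];hsv=cv2.cvtColor(img,cv2.COLOR_BGR2HSV)
def comp(img,box,cond,z):
    x0,y0,x1,y1=box; m=np.zeros(img.shape[:2],np.uint8); m[y0:y1,x0:x1]=cond[y0:y1,x0:x1]
    n,l,st,c=cv2.connectedComponentsWithStats(m); i=1+np.argmax(st[1:,4])
    cs,_=cv2.findContours((l==i).astype(np.uint8),cv2.RETR_EXTERNAL,cv2.CHAIN_APPROX_NONE)
    P=np.array([ray(d,u,v,z)[:2] for u,v in cs[0][:,0]])
    r=cv2.minAreaRect((P*1000).astype(np.float32)); cc=ray(d,*c[i],z)[:2]
    print(box,'px',c[i].round(1),'centroid',cc.round(4),'rect mm',np.round(r[0],1),np.round(r[1],1),round(r[2],1),'dist',np.linalg.norm(cc).round(3))
v=hsv[...,2]; sat=hsv[...,1]; h=hsv[...,0]
b,g,r=[img[...,i].astype(int) for i in range(3)]
dark=(g<75)&(r>b)
for bx in((385,198,422,238),(420,238,455,278),(460,218,495,258)): comp(img,bx,dark,.02)
comp(img,(285,255,328,295),(b<g*0.75)&(b<90),.0525)
comp(img,(215,200,255,230),(v<45),.21)
for n,p in dict(posttop=(312.5,196.5)).items(): print(n,ray(d,*p,.164))
cv2.imwrite('pics/crop.png',np.hstack([cv2.resize(img[170:310,210:350],(400,400),interpolation=2),cv2.resize(s['img'][135:275,240:380],(400,400),interpolation=2)]))
E
```

```text
(385, 198, 422, 238) px [403.3 217.7] centroid [ 0.6291 -0.1781] rect mm [ 628.9 -178.2] [66.8 43. ] 24.9 dist 0.654
(420, 238, 455, 278) px [436.2 257.8] centroid [ 0.5205 -0.2617] rect mm [ 520.2 -261.2] [42.2 64. ] 88.3 dist 0.583
(460, 218, 495, 258) px [476.7 238.5] centroid [ 0.5697 -0.3702] rect mm [ 569.5 -370.2] [44.8 67.9] 76.7 dist 0.679
(285, 255, 328, 295) px [305.2 275.4] centroid [0.4792 0.0836] rect mm [479.   83.6] [61.2 60.3] 74.9 dist 0.486
(215, 200, 255, 230) px [234.1 215.8] centroid [0.6179 0.2404] rect mm [617.1 240.9] [13.4 66.1] 19.0 dist 0.663
posttop [0.66739803 0.0570054  0.164     ]
```

View pics/crop.png

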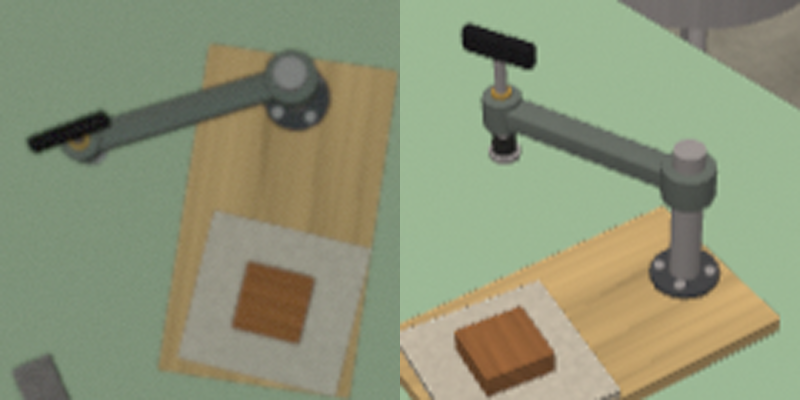

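The pad to take is the one at (0.5205, -0.262): it is nearest at 0.583 m, and its long side runs along about -1.7°. The block is at (0.479, 0.0836) with yaw about -15°. The post is at (0.668, 0.058) and the arm at about 1.17 rad, both of which fit the given sizes. Starting towards the pad.

Request:
carry_out([
  [0,0,-0.092,-0.5,-0.62,0,-1],
  [0,0,-0.092,-0.5,-0.62,0,-1],
  [0,0,-0.092,-0.5,-0.62,0,-1],
  [0,0,-0.092,-0.5,-0.62,0,-1],
  [0,0,-0.092,-0.5,-0.62,0,-1],
], force=40)

```text
t: 0.6
tool_pos: [0.2802, 0.3675, 0.2306]
tool_rot: [-0.047, -3.141, 0.001]
contact_force: [1.0, 0.5, -0.1]
opening: 0.0854
grip_force: 0.0
```

```bash
cat >> h.py <<'E'
def go(x,y,z,yaw=None):
    "total turn-z and tool shift (units of the interface) to TCP pose; yaw = tool y direction, deg"
    o=get_obs(); R=Ro.from_rotvec(o['tool_rot']).as_matrix(); p=np.array(o['tool_pos'])
    s=R.T@(np.array([x,y,z])-p)/.3; cy=np.degrees(np.arctan2(R[1,1],R[0,1]))
    print('t',round(o['t'],2),'pos',p.round(4),'yaw',cy.round(2),'tilt',np.degrees(np.arccos(-R[2,2])).round(2),'q6',round(o['q'][5],3),
     'open',round(o['opening'],4),'F',np.round(o['contact_force'],1),'Tq',np.round(o['wrist_torque'],3))
    print('turn',None if yaw is None else round(-(yaw-cy)/180,4),'shift',s.round(4))
E
python3 -c "
from h import *
go(.5205,-.2617,.15,88.3)"
```

```text
t 0.6 pos [0.2802 0.3675 0.2306] yaw 88.27 tilt 0.05 q6 -0.782 open 0.0854 F [ 1.   0.5 -0.1] Tq [ 0.005 -0.053 -0.03 ]
turn -0.0002 shift [-0.864  -2.0719  0.2704]
```

Request:
carry_out([
  [0,0,0,-0.3,-0.7,0.05,-1],
  [0,0,0,-0.3,-0.7,0.05,-1],
  [0,0,0,-0.3,-0.7,0.05,-1],
  [0,0,0,-0.3,-0.7,0.05,-1],
  [0,0,0,-0.3,-0.7,0.05,-1],
])

```text
t: 1.1
tool_pos: [0.364, 0.1545, 0.2157]
tool_rot: [-0.051, -3.141, 0.001]
contact_force: [0.2, -0.0, -0.3]
opening: 0.0858
grip_force: 0.0
```

Request:
carry_out([
  [0,0,0,-0.3,-0.7,0.1,-1],
  [0,0,0,-0.3,-0.7,0.1,-1],
  [0,0,0,-0.3,-0.7,0.1,-1],
  [0,0,0,-0.3,-0.7,0.1,-1],
  [0,0,0,-0.3,-0.7,0.1,-1],
])

```text
t: 1.6
tool_pos: [0.4475, -0.0583, 0.1854]
tool_rot: [-0.051, -3.14, 0.0]
contact_force: [0.1, 0.5, -0.7]
opening: 0.0855
grip_force: 0.0
```

Request:
carry_out([
  [0,0,0,-0.26,-0.67,0.1,-1],
  [0,0,0,-0.26,-0.67,0.1,-1],
  [0,0,0,-0.26,-0.67,0.1,-1],
  [0,0,0,-0.26,-0.67,0.1,-1],
  [0,0,0,-0.26,-0.67,0.1,-1],
])

```text
t: 2.1
tool_pos: [0.5194, -0.2622, 0.1547]
tool_rot: [-0.052, -3.14, -0.0]
contact_force: [0.3, 1.3, -0.1]
opening: 0.0852
grip_force: 0.0
```

```bash
python3 -c "
from h import *
go(.5205,-.2617,.003,88.3)
snap('wrist','w1.png')"
```

```text
t 2.1 pos [ 0.5194 -0.2622  0.1547] yaw 88.11 tilt 0.09 q6 -2.133 open 0.0852 F [ 0.3  1.3 -0.1] Tq [ 0.     0.025 -0.001]
turn -0.0011 shift [-0.0045  0.0017  0.5058]
```

View pics/w1.png

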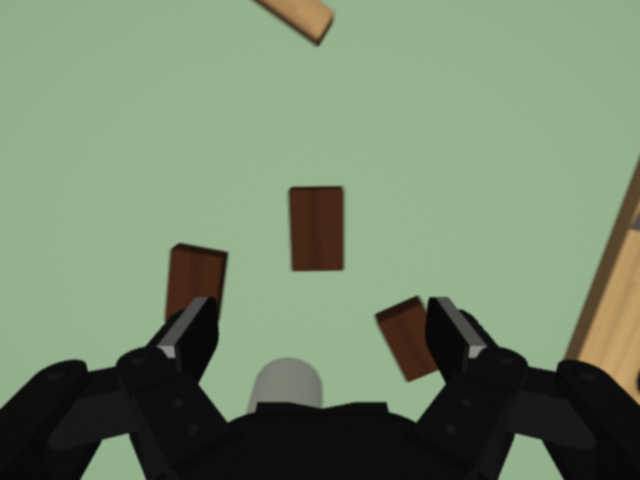

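Wrist view: the target pad has corners at about (291,187), (343,187), (343,270) and (292,271), laterally between the fingers. Checking its position from this camera.

```bash
python3 -c "
from h import *
d=load('w1.png')
P=np.array([ray(d,u,v,.02)[:2] for u,v in((291,189),(343,188),(343,270),(292,271))]);print(P.round(4),P.mean(0))
print(P[0]-P[3],P[1]-P[2])"
```

```text
[[ 0.4878 -0.2864]
 [ 0.4884 -0.2453]
 [ 0.5576 -0.2465]
 [ 0.5571 -0.2895]] [ 0.52274107 -0.26693272]
[-0.06923066  0.00312615] [-0.06918302  0.00112572]
```

Request:
carry_out([
  [0,0,0,-0.007,-0.006,0.3,-1],
  [0,0,0,-0.007,-0.006,0.44,-1],
  [0,0,0,-0.007,-0.006,0.505,-1],
  [0,0,0,-0.007,-0.006,0.505,-1],
  [0,0,0,-0.007,-0.006,0.505,-0.5],
])

```text
t: 2.65
tool_pos: [0.5206, -0.2594, 0.004]
tool_rot: [-0.046, -3.139, -0.003]
contact_force: [0.6, -0.7, 0.1]
opening: 0.0733
grip_force: 0.0
```

Request:
carry_out([
  [0,0,0,0,0,0,1],
  [0,0,0,0,0,0,1],
  [0,0,0,0,0,0,1],
  [0,0,0,0,0,0,1],
  [0,0,0,0,0,0,1],
], force=40)

```text
t: 3.15
tool_pos: [0.5242, -0.262, 0.009]
tool_rot: [0.046, 3.135, -0.006]
contact_force: [-0.7, 0.6, 7.4]
opening: 0.0438
grip_force: 42.5
```

Request:
carry_out([
  [0,0,0,0,0,-0.08,1],
  [0,0,0,0,0,-0.25,1],
  [0,0,0,0,0,-0.4,1],
  [0,0,0,0,0,-0.5,1],
  [0,0,0,0,0,-0.5,1],
])

```text
t: 3.65
tool_pos: [0.5251, -0.2628, 0.1637]
tool_rot: [0.046, 3.129, -0.012]
contact_force: [0.3, 0.1, -0.4]
opening: 0.0439
grip_force: 41.7
```

```bash
python3 -c "
from h import *
go(.479,.0836,.15,75)
d=snap('side','s1.png'); w=snap('wrist','w2.png')
cv2.imwrite('pics/c2.png',np.hstack([cv2.resize(w['img'],(440,330)),cv2.resize(d['img'][200:360,300:470],(350,330))]))"
```

```text
t 3.65 pos [ 0.5251 -0.2628  0.1637] yaw 88.3 tilt 0.84 q6 -2.132 open 0.0439 F [ 0.3  0.1 -0.4] Tq [-0.046 -0.052 -0.004]
turn 0.0739 shift [0.1885 1.1498 0.0344]
```

View pics/c2.png

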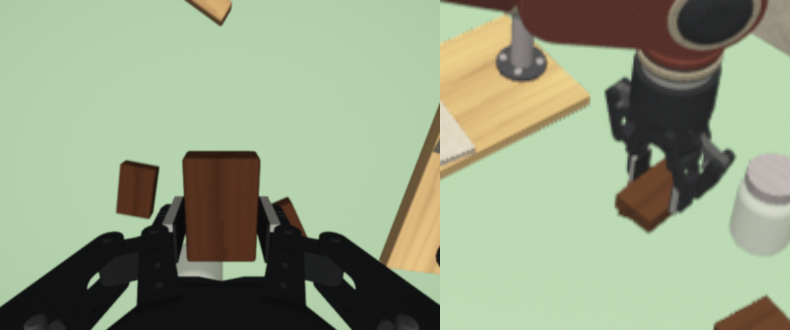

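```bash
python3 -c "
from h import *
d=load('w2.png'); print('cam',-d['R'].T@d['t'],d['R'].round(2))
k=640/440
for z in(.175,.17):
  P=np.array([ray(d,u*k,v*k,z)[:2] for u,v in((184,158),(259,158),(255,261),(188,261))]);print(P.round(4),P.mean(0))
for dx in(-.04,0,.04):print(proj(d,np.array([.5251+dx,-.2628,.175]))/k)"
```

```text
cam [ 0.45215148 -0.2600905   0.30253516] [[ 0.03  1.   -0.01]
 [ 0.96 -0.03  0.29]
 [ 0.29 -0.01 -0.96]]
[[ 0.4862 -0.282 ]
 [ 0.4874 -0.241 ]
 [ 0.5541 -0.2425]
 [ 0.553  -0.2844]] [ 0.52016472 -0.26250286]
[[ 0.4875 -0.2829]
 [ 0.4888 -0.2403]
 [ 0.5581 -0.2418]
 [ 0.5569 -0.2854]] [ 0.52283117 -0.26259743]
[219.03610567 155.05604475]
[221.21414182 220.4900488 ]
[223.06948573 276.22951917]
```

Request:
carry_out([
  [0,0,0.074,0.1,0.6,0,1],
  [0,0,0.074,0.1,0.6,0,1],
  [0,0,0.074,0.1,0.6,0,1],
  [0,0,0.074,0.1,0.6,0,1],
  [0,0,0.074,0.1,0.6,0,1],
])

```text
t: 4.25
tool_pos: [0.4948, -0.0759, 0.1526]
tool_rot: [-0.403, -3.112, -0.003]
contact_force: [0.2, -0.7, -1.0]
opening: 0.0437
grip_force: 41.7
```

```bash
python3 -c "
from h import *
go(.4815,.083,.1,75)"
```

```text
t 4.25 pos [ 0.4948 -0.0759  0.1526] yaw 75.24 tilt 0.24 q6 -1.615 open 0.0437 F [ 0.2 -0.7 -1. ] Tq [-0.035 -0.021  0.011]
turn 0.0013 shift [0.1773 0.5007 0.1765]
```

Request:
carry_out([
  [0,0,0.001,0.177,0.5,0.08,1],
  [0,0,0.001,0.177,0.5,0.08,1],
  [0,0,0.001,0.177,0.5,0.08,1],
  [0,0,0.001,0.177,0.5,0.17,1],
  [0,0,0.001,0.177,0.5,0.17,1],
])

```text
t: 4.75
tool_pos: [0.4806, 0.08, 0.0988]
tool_rot: [-0.41, -3.105, 0.003]
contact_force: [-0.9, 0.3, -0.9]
opening: 0.0437
grip_force: 41.7
```

```bash
python3 -c "
from h import *
go(.4815,.083,.066,75)"
```

```text
t 4.75 pos [0.4806 0.08   0.0988] yaw 74.96 tilt 0.56 q6 -1.296 open 0.0437 F [-0.9  0.3 -0.9] Tq [-0.012  0.071 -0.031]
turn -0.0002 shift [-0.0013  0.0107  0.1092]
```

Request:
carry_out([
  [0,0,0,0,0.01,0.1,1],
  [0,0,0,0,0.01,0.11,1],
  [0,0,0,0,0.01,0.116,1],
  [0,0,0,0,0.01,0.12,1],
  [0,0,0,0,0.01,0.124,1],
])

```text
t: 5.25
tool_pos: [0.4863, 0.0813, 0.0679]
tool_rot: [0.417, 3.112, 0.0]
contact_force: [-0.8, 0.4, -0.2]
opening: 0.044
grip_force: 41.7
```

Request:
carry_out([
  [0,0,0,0.004,0,0.008,1],
  [0,0,0,0.004,0,0.016,1],
  [0,0,0,0.004,0,0.02,1],
  [0,0,0,0.004,0,0.024,1],
  [0,0,0,0.004,0,0.024,1],
])

```text
t: 5.75
tool_pos: [0.4846, 0.0822, 0.0606]
tool_rot: [0.415, 3.113, -0.0]
contact_force: [-2.5, 0.5, 7.0]
opening: 0.044
grip_force: 42.4
```

Request:
carry_out([
  [0,0,0,0,0,-0.005,-1],
  [0,0,0,0,0,-0.005,-1],
  [0,0,0,0,0,-0.005,-1],
  [0,0,0,0,0,-0.005,-1],
  [0,0,0,0,0,-0.1,-1],
])

```text
t: 6.25
tool_pos: [0.4805, 0.0822, 0.0853]
tool_rot: [-0.415, -3.105, 0.002]
contact_force: [0.1, 1.1, -0.3]
opening: 0.0852
grip_force: 0.0
```

Request:
carry_out([
  [0,0,0,0,0,-0.15,-1],
  [0,0,0,0,0,-0.3,-1],
  [0,0,0,0,0,-0.45,-1],
  [0,0,0,0,0,-0.6,-1],
  [0,0,0,0,0,-0.6,-1],
])

```text
t: 6.75
tool_pos: [0.4875, 0.0823, 0.2779]
tool_rot: [0.414, 3.1, 0.003]
contact_force: [0.8, 0.1, 0.4]
opening: 0.0853
grip_force: 0.0
```

```bash
python3 -c "
from h import *
go(.4815,.083,.2,75)
d=snap('side','s2.png'); w=snap('wrist','w3.png')
cv2.imwrite('pics/c3.png',np.hstack([cv2.resize(w['img'],(440,330)),cv2.resize(d['img'][130:290,210:380],(350,330))]))"
```

```text
t 6.75 pos [0.4875 0.0823 0.2779] yaw 74.8 tilt 0.81 q6 -1.289 open 0.0853 F [0.8 0.1 0.4] Tq [-0.042  0.005 -0.001]
turn -0.0011 shift [ 0.0233 -0.0041  0.2595]
```

View pics/c3.png

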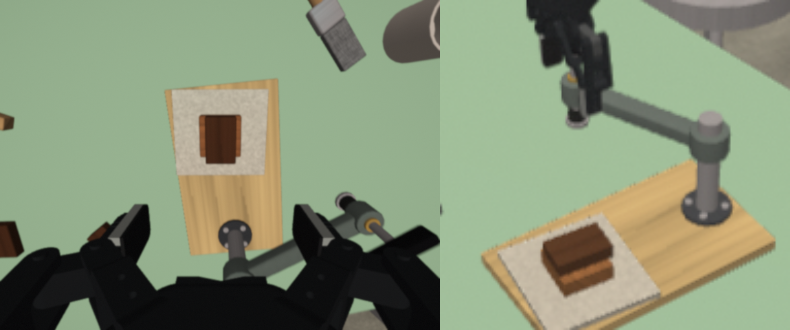

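The pad lies flat on the block, spanning about (206–238, 114–163) in the wrist crop and roughly centred on the block at (199–241). Next I measure the pad and work out the arm swing.

```bash
python3 - <<'E'
from h import *
d=load('w3.png');k=640/440
P=np.array([ray(d,u*k,v*k,.0725)[:2] for u,v in((207,114.5),(239,114.5),(238,163),(206,163))]);print('pad',P.mean(0).round(4),np.linalg.norm(P[0]-P[1]),np.linalg.norm(P[0]-P[3]))
B=np.array([ray(d,u*k,v*k,.0525)[:2] for u,v in((200,115),(241,115),(240,157),(200,157))]);print('block',B.mean(0).round(4))
print('screw at boss?',ray(d,370*k,217*k,.141+.005), 'post base', ray(d,234*k,235*k,.022))
a0=np.arctan2(.182,-.05);post=np.array([.668,.058])
for L in(.1,):
  for a in np.linspace(a0,np.radians(172),5):
    print(np.degrees(a).round(1),(post+L*np.array([np.cos(a),np.sin(a)])).round(4))
E
```

```text
pad [0.4813 0.0852] 0.044777362186881796 0.07078622805276205
block [0.4798 0.0822]
screw at boss? [0.61098104 0.2407695  0.146     ] post base [0.67091422 0.05663471 0.022     ]
105.4 [0.6415 0.1544]
122.0 [0.615  0.1428]
138.7 [0.5929 0.124 ]
155.3 [0.5771 0.0997]
172.0 [0.569  0.0719]
```

```bash
python3 -c "
from h import *
go(.6175,.2405,.26,19)"
```

```text
t 6.85 pos [0.4848 0.0823 0.271 ] yaw 74.79 tilt 0.18 q6 -1.289 open 0.0853 F [ 0.2  0.5 -1.1] Tq [-0.021 -0.015 -0.02 ]
turn 0.31 shift [-0.2885  0.625   0.038 ]
```

Request:
carry_out([
  [0,0,0.31,-0.29,0.625,0.03,-1],
  [0,0,0.31,-0.29,0.625,0.03,-1],
  [0,0,0.31,-0.29,0.625,0.03,-1],
  [0,0,0.31,-0.29,0.625,0.03,-1],
  [0,0,0.31,-0.29,0.625,0.03,-1],
])

```text
t: 7.35
tool_pos: [0.6176, 0.2435, 0.2545]
tool_rot: [-1.527, -2.739, 0.007]
contact_force: [-0.6, -0.9, 0.3]
opening: 0.0853
grip_force: 0.0
```

```bash
python3 -c "
from h import *
go(.6175,.2405,.26,19)"
```

```text
t 7.35 pos [0.6176 0.2435 0.2545] yaw 31.73 tilt 0.42 q6 -0.291 open 0.0853 F [-0.6 -0.9  0.3] Tq [-0.002 -0.012  0.012]
turn 0.0707 shift [-0.0082 -0.0056 -0.0184]
```

Finishing the turn, then checking the knob with the wrist camera before descending.

Request:
carry_out([
  [0,0,0.07,-0.005,-0.006,-0.01,-1],
  [0,0,0.07,-0.005,-0.006,-0.01,-1],
  [0,0,0.07,-0.005,-0.006,-0.01,-1],
])

```text
t: 7.65
tool_pos: [0.6156, 0.238, 0.2603]
tool_rot: [-1.815, -2.561, 0.005]
contact_force: [-0.4, 0.5, -0.0]
opening: 0.0859
grip_force: 0.0
```

```bash
python3 -c "
from h import *
go(.6175,.2405,.179,19)
w=snap('wrist','w4.png')"
```

```text
t 7.65 pos [0.6156 0.238  0.2603] yaw 19.34 tilt 0.26 q6 -0.081 open 0.0859 F [-0.4  0.5 -0. ] Tq [-0.061 -0.015  0.01 ]
turn 0.0019 shift [0.0055 0.0101 0.271 ]
```

View pics/w4.png

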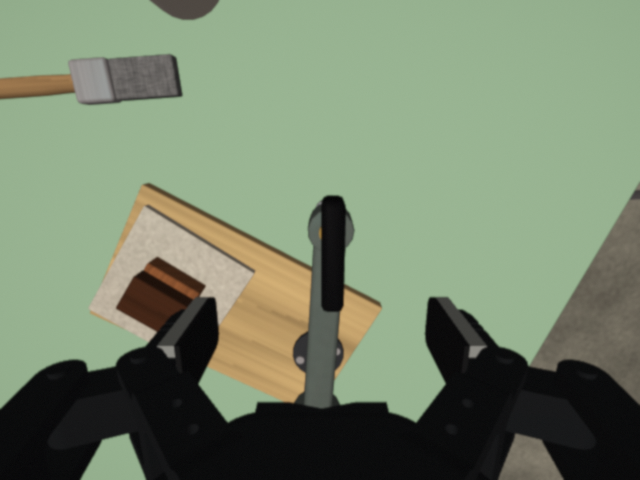

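The wrist view shows the knob bar upright in the image from (333,198) to (333,310), with the boss below it at (330,228). Computing the bar's centre.

```bash
python3 -c "
from h import *
d=load('w4.png')
a=ray(d,333,203,.21);b=ray(d,333,310,.21);print(a,b,np.linalg.norm(a-b),(a+b)/2,np.degrees(np.arctan2(*(a-b)[1::-1])))
c=(a+b)/2
go(c[0],c[1],.179,19)"
```

```text
[0.61014468 0.27230686 0.21      ] [0.63250202 0.21037283 0.21      ] 0.0658458384006714 [0.62132335 0.24133984 0.21      ] 109.84889567663764
t 7.7 pos [0.6156 0.2379 0.2608] yaw 19.4 tilt 0.23 q6 -0.082 open 0.0853 F [-0.3 -0.2  0.2] Tq [-0.032 -0.038 -0.003]
turn 0.0022 shift [0.0043 0.0228 0.2725]
```

Request:
carry_out([
  [0,0,0,0.006,0.016,0.13,-1],
  [0,0,0,0.006,0.016,0.22,-1],
  [0,0,0,0.006,0.016,0.27,-1],
  [0,0,0,0.006,0.016,0.27,-1],
  [0,0,0,0.006,0.016,0.27,0],
], force=30)

```text
t: 8.2
tool_pos: [0.6206, 0.2414, 0.1829]
tool_rot: [1.817, 2.563, 0.001]
contact_force: [0.6, -0.1, 0.5]
opening: 0.0732
grip_force: 0.0
```

Request:
carry_out([
  [0,0,0,0,0,0,1],
  [0,0,0,0,0,0,1],
  [0,0,0,0,0,0,1],
  [0,0,0,0,0,0,1],
  [0,0,0,0,0,0,1],
])

```text
t: 8.7
tool_pos: [0.6209, 0.2416, 0.1834]
tool_rot: [1.817, 2.562, 0.002]
contact_force: [0.4, -0.3, 3.0]
opening: 0.0135
grip_force: 34.0
```

```bash
python3 - <<'E'
from h import *
go(.6185,.241,.179,19)
o=get_obs();p=np.array(o['tool_pos'][:2]);post=np.array([.668,.058]);r=p-post;L=np.linalg.norm(r);a0=np.arctan2(r[1],r[0]);print(L,np.degrees(a0))
R=Ro.from_rotvec(o['tool_rot']).as_matrix()
for da in(8,16,24,32,40):
    a=a0+np.radians(da); q=post+L*np.array([np.cos(a),np.sin(a)])-p
    print(da,(-da/180),(R.T@np.r_[q,0]/.3).round(4))
E
```

```text
t 8.7 pos [0.6209 0.2416 0.1834] yaw 19.3 tilt 0.1 q6 -0.078 open 0.0135 F [ 0.4 -0.3  3. ] Tq [ 0.005 -0.016  0.018]
turn 0.0017 shift [ 0.0009 -0.0083  0.0147]
0.18950294646624027 104.37795127266692
8 -0.044444444444444446 [ 0.0014 -0.0881 -0.0002]
16 -0.08888888888888889 [-0.0094 -0.1756 -0.0003]
24 -0.13333333333333333 [-0.0323 -0.2607 -0.0005]
32 -0.17777777777777778 [-0.0669 -0.3417 -0.0006]
40 -0.2222222222222222 [-0.1124 -0.4172 -0.0007]
```

Request:
carry_out([
  [0,0,-0.0444,0.0014,-0.088,0,1],
  [0,0,-0.0889,-0.0094,-0.1756,0,1],
  [0,0,-0.1333,-0.032,-0.261,0,1],
  [0,0,-0.1778,-0.067,-0.342,0,1],
  [0,0,-0.2222,-0.112,-0.417,0,1],
])

```text
t: 9.2
tool_pos: [0.5157, 0.1676, 0.1835]
tool_rot: [0.82, 3.023, 0.003]
contact_force: [12.5, -2.0, -3.0]
opening: 0.0135
grip_force: 33.3
```

```bash
python3 - <<'E'
from h import *
go(.6185,.241,.179)
o=get_obs();p=np.array(o['tool_pos'][:2]);post=np.array([.668,.058]);r=p-post;L=np.linalg.norm(r);a0=np.arctan2(r[1],r[0]);print(L,np.degrees(a0))
L=.1895
R=Ro.from_rotvec(o['tool_rot']).as_matrix()
T=171.7-np.degrees(a0)
for da in np.linspace(0,T,5)[1:]:
    a=a0+np.radians(da); q=post+L*np.array([np.cos(a),np.sin(a)])-p
    print(da,(-da/180),(R.T@np.r_[q,0]/.3).round(4))
E
```

```text
t 9.2 pos [0.5157 0.1676 0.1835] yaw 59.67 tilt 0.53 q6 -0.863 open 0.0135 F [12.5 -2.  -3. ] Tq [-0.443 -2.178 -0.065]
turn None shift [-0.1721  0.3843  0.0182]
0.18764495280215215 144.2734261650778
6.856643458730545 -0.03809246365961414 [ 0.0087 -0.0749 -0.0004]
13.71328691746109 -0.07618492731922828 [ 0.0023 -0.1502 -0.0007]
20.569930376191635 -0.11427739097884242 [-0.0131 -0.2242 -0.0009]
27.42657383492218 -0.15236985463845656 [-0.0372 -0.2958 -0.001 ]
```

Request:
carry_out([
  [0,0,-0.038,0.006,-0.075,0,1],
  [0,0,-0.076,0.0,-0.15,0,1],
  [0,0,-0.114,-0.015,-0.224,0,1],
  [0,0,-0.152,-0.038,-0.296,0,1],
  [0,0,-0.152,-0.038,-0.296,0,1],
])

```text
t: 9.7
tool_pos: [0.4823, 0.0829, 0.1837]
tool_rot: [0.092, 3.126, -0.006]
contact_force: [17.3, -4.4, -8.4]
opening: 0.0137
grip_force: 32.5
```

```bash
python3 - <<'E'
from h import *
go(.4805,.0852,.1834)
d=snap('side','s3.png'); t=snap('top','t3.png')
cv2.imwrite('pics/c4.png',np.hstack([cv2.resize(d['img'][130:330,180:380],(400,400),interpolation=2),cv2.resize(t['img'][190:310,250:370],(400,400),interpolation=2)]))
E
```

```text
t 9.7 pos [0.4823 0.0829 0.1837] yaw 86.62 tilt 0.86 q6 -1.491 open 0.0137 F [17.3 -4.4 -8.4] Tq [-1.001 -2.738  0.015]
turn None shift [0.0066 0.0073 0.0008]
```

View pics/c4.png

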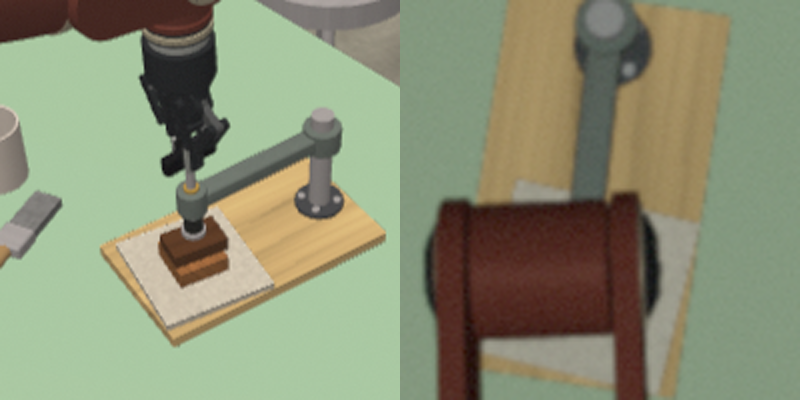

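The foot stands over the middle of the pad: the knob is at (0.482, 0.083), the pad at (0.481, 0.085). Easing the sideways load, then screwing down. The first 90° cannot reach the pad, since the gap is at least 3 mm.

Request:
carry_out([
  [0,0,0,-0.01,0.004,0,1],
  [0,0,0,-0.01,0.004,0,1],
])

```text
t: 10.0
tool_pos: [0.4834, 0.0855, 0.1835]
tool_rot: [0.093, 3.134, -0.005]
contact_force: [7.9, -5.4, -0.8]
opening: 0.0135
grip_force: 33.5
```

Request:
carry_out([
  [0,0,0.0444,0,0,0.001,1],
  [0,0,0.0889,0,0,0.002,1],
  [0,0,0.1333,0,0,0.003,1],
  [0,0,0.1778,0,0,0.0035,1],
  [0,0,0.2222,0,0,0.0044,1],
])

```text
t: 10.5
tool_pos: [0.4834, 0.0858, 0.1822]
tool_rot: [1.166, 2.909, -0.0]
contact_force: [7.6, -4.6, -0.8]
opening: 0.0134
grip_force: 33.4
```

```bash
python3 - <<'E'
from h import *
go(.482,.084,.1834)
E
```

```text
t 10.5 pos [0.4834 0.0858 0.1822] yaw 46.33 tilt 0.44 q6 -0.782 open 0.0134 F [ 7.6 -4.6 -0.8] Tq [-0.743 -1.21   0.026]
turn None shift [-0.0008 -0.0077 -0.0039]
```

Request:
carry_out([
  [0,0,0.0444,0,0,0.001,1],
  [0,0,0.0889,0,0,0.002,1],
  [0,0,0.1333,0,0,0.003,1],
  [0,0,0.1778,0,0,0.0035,1],
  [0,0,0.2222,0,0,0.0044,1],
])

```text
t: 11.0
tool_pos: [0.4834, 0.0859, 0.1809]
tool_rot: [2.091, 2.335, 0.004]
contact_force: [7.0, -4.5, -2.1]
opening: 0.0132
grip_force: 33.4
```

```bash
python3 - <<'E'
from h import *
go(.482,.084,.1834)
d=snap('side','s4.png')
a,b=load('s3.png')['img'],d['img']
print([proj(d,[.482,.084,z]).round(1) for z in(.0725,.078,.1)])
x,y=proj(d,[.482,.084,.075]).astype(int)
f=lambda i:cv2.resize(i[y-30:y+30,x-35:x+35],(390,334),interpolation=cv2.INTER_CUBIC)
cv2.imwrite('pics/c5.png',np.hstack([f(a),f(b)]))
E
```

```text
t 11.0 pos [0.4834 0.0859 0.1809] yaw 6.32 tilt 0.44 q6 -0.084 open 0.0132 F [ 7.  -4.5 -2.1] Tq [-0.605 -1.16   0.066]
turn None shift [-0.0058 -0.0053 -0.0084]
[array([274.8, 247.6]), array([274.7, 245.9]), array([274.2, 239.2])]
```

View pics/c5.png

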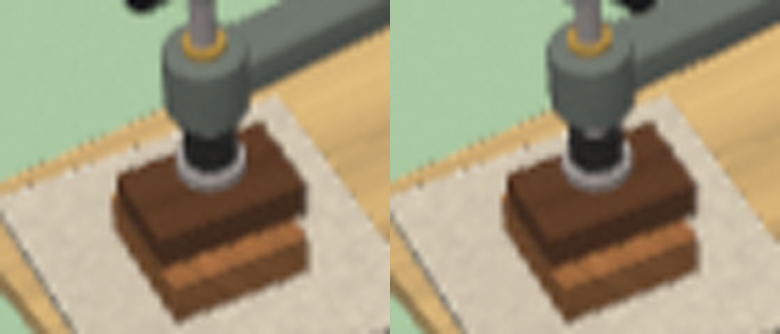

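Request:
carry_out([
  [0,0,0.037,0,0,0.0007,1],
  [0,0,0.074,0,0,0.0015,1],
  [0,0,0.111,0,0,0.0022,1],
])

```text
t: 11.35
tool_pos: [0.4834, 0.0859, 0.1802]
tool_rot: [2.464, 1.939, 0.006]
contact_force: [7.5, -4.4, -0.7]
opening: 0.0135
grip_force: 33.4
```

```bash
python3 -c "
from h import *
go(.482,.084,.18)"
```

```text
t 11.35 pos [0.4834 0.0859 0.1802] yaw -13.6 tilt 0.44 q6 0.264 open 0.0135 F [ 7.5 -4.4 -0.7] Tq [-0.591 -1.218  0.031]
turn None shift [-0.0073 -0.003   0.0007]
```

Request:
carry_out([
  [0,0,0.037,0,0,0.0007,1],
  [0,0,0.074,0,0,0.0015,1],
  [0,0,0.111,0,0,0.0022,1],
])

```text
t: 11.65
tool_pos: [0.4834, 0.0859, 0.1795]
tool_rot: [2.763, 1.482, 0.008]
contact_force: [7.3, -4.7, -0.3]
opening: 0.0134
grip_force: 33.4
```

```bash
python3 -c "
from h import *
go(.482,.084,.18)"
```

```text
t 11.65 pos [0.4834 0.0859 0.1795] yaw -33.58 tilt 0.43 q6 0.612 open 0.0134 F [ 7.3 -4.7 -0.3] Tq [-0.579 -1.26   0.03 ]
turn None shift [-0.0079 -0.0002 -0.0015]
```

Request:
carry_out([
  [0,0,0.037,0,0,0.0007,1],
  [0,0,0.074,0,0,0.0015,1],
  [0,0,0.111,0,0,0.0022,1],
])

```text
t: 11.95
tool_pos: [0.4834, 0.086, 0.1789]
tool_rot: [2.98, 0.981, 0.009]
contact_force: [6.6, -4.3, -2.1]
opening: 0.0139
grip_force: 33.4
```

```bash
python3 -c "
from h import *
go(.482,.084,.18)"
```

```text
t 11.95 pos [0.4834 0.086  0.1789] yaw -53.56 tilt 0.43 q6 0.961 open 0.0139 F [ 6.6 -4.3 -2.1] Tq [-0.661 -1.319  0.106]
turn None shift [-0.0076  0.0025 -0.0037]
```

Request:
carry_out([
  [0,0,0.037,0,0,0.0007,1],
  [0,0,0.074,0,0,0.0015,1],
  [0,0,0.111,0,0,0.0022,1],
])

```text
t: 12.25
tool_pos: [0.4834, 0.086, 0.1782]
tool_rot: [3.106, 0.449, 0.01]
contact_force: [7.3, -4.2, -0.9]
opening: 0.0137
grip_force: 33.4
```

```bash
python3 -c "
from h import *
go(.482,.084,.18)"
```

```text
t 12.25 pos [0.4834 0.086  0.1782] yaw -73.53 tilt 0.43 q6 1.31 open 0.0137 F [ 7.3 -4.2 -0.9] Tq [-0.62  -1.287  0.087]
turn None shift [-0.0062  0.005  -0.0059]
```

```bash
cat >> h.py <<'E'
def tq(n=5):
    r=[]
    for _ in range(n): get_image('side'); r.append(get_obs()['wrist_torque'][2])
    print('Tz',np.round(r,3),np.mean(r).round(3))
E
python3 -c "
from h import *
tq();go(.482,.084,.18)"
```

```text
Tz [-0.055 -0.143 -0.066 -0.041 -0.067] -0.074
t 12.5 pos [0.4834 0.0859 0.1782] yaw -73.28 tilt 0.43 q6 1.305 open 0.0136 F [ 7.8 -3.7 -1.3] Tq [-0.597 -1.26  -0.067]
turn None shift [-0.0062  0.0049 -0.0059]
```

Request:
carry_out([
  [0,0,0.037,0,0,0.0007,1],
  [0,0,0.074,0,0,0.0015,1],
  [0,0,0.111,0,0,0.0022,1],
])

```text
t: 12.8
tool_pos: [0.4834, 0.086, 0.1776]
tool_rot: [3.138, -0.096, 0.011]
contact_force: [6.5, -4.4, -0.6]
opening: 0.0133
grip_force: 33.4
```

```bash
python3 -c "
from h import *
go(.482,.084,.18);tq()"
```

```text
t 12.8 pos [0.4834 0.086  0.1776] yaw -93.51 tilt 0.44 q6 1.659 open 0.0133 F [ 6.5 -4.4 -0.6] Tq [-0.611 -1.25   0.04 ]
turn None shift [-0.0042  0.0069 -0.0081]
Tz [-0.103 -0.063 -0.059 -0.076 -0.064] -0.073
```

Request:
carry_out([
  [0,0,0.04,0,0,0.0008,1],
  [0,0,0.08,0,0,0.0016,1],
])

```text
t: 13.25
tool_pos: [0.4834, 0.086, 0.1771]
tool_rot: [3.102, -0.489, 0.012]
contact_force: [6.6, -4.1, 0.0]
opening: 0.0135
grip_force: 33.5
```

```bash
python3 -c "
from h import *
go(.482,.084,.18);tq(2)"
```

```text
t 13.25 pos [0.4834 0.086  0.1771] yaw -107.93 tilt 0.44 q6 1.91 open 0.0135 F [ 6.6 -4.1  0. ] Tq [-0.658 -1.274  0.132]
turn None shift [-0.0024  0.0077 -0.0096]
Tz [-0.105 -0.086] -0.096
```

Request:
carry_out([
  [0,0,0.04,0,0,0.0008,1],
  [0,0,0.08,0,0,0.0016,1],
])

```text
t: 13.55
tool_pos: [0.4835, 0.086, 0.1769]
tool_rot: [3.017, -0.874, 0.012]
contact_force: [6.4, -3.7, 0.2]
opening: 0.013
grip_force: 33.5
```

```bash
python3 -c "
from h import *
go(.482,.084,.18);tq(2)"
```

```text
t 13.55 pos [0.4835 0.086  0.1769] yaw -122.31 tilt 0.45 q6 2.161 open 0.013 F [ 6.4 -3.7  0.2] Tq [-0.71  -1.162  0.136]
turn None shift [-0.0005  0.0083 -0.0105]
Tz [-0.03  -0.044] -0.037
```

```bash
cat >> h.py <<'E'
def foot(img):
    x,y=274,243
    g=img[y-14:y+14,x-11:x+12].astype(float)
    w=np.clip(g[...,0]-45,0,None)  # blue: steel is blueish, wood/black is not
    n,l,st,c=cv2.connectedComponentsWithStats((w>10).astype(np.uint8))
    return w,l,st,c
E
python3 - <<'E'
from h import *
d=snap('side','s5.png')
for f in('s3.png','s4.png','s5.png'):
    i=load(f)['img']; print(f); print(i[236:256,266:284:1,0])
E
```

```text
s3.png
[[120 132 115  84  80  80  82  81  82  79  79  77  76  74  71  71  85 144]
 [116 115 113 101  86  80  81  81  81  80  80  76  74  73  71  76 122 172]
 [114 115 116 116 105  78  76  82  81  79  79  76  76  72  64  81 135 137]
 [116 117 120 135 157 120  61  71  72  77  82  75  69  61  48  65  85  41]
 [131 134 145 162 191 154  39  41  51  63  73  65  47  36  39  48  41  42]
 [160 162 174 173 168 128  33  35  35  36  36  33  34  34  37  64  68  41]
 [176 178 176 174 159 138  39  36  33  33  32  30  32  33  34  68 119  46]
 [174 161 155 145 124 151  48  35  36  34  35  33  33  32  34  73 152  46]
 [141 111  87  46  85 150  66  34  33  32  32  35  32  32  40  91 147  43]
 [ 42  43  41  41  79 149 107  48  34  32  31  32  31  39  78 126 129  47]
 [ 42  42  39  43  67 128 132 111  82  49  50  52  72 101 122 141  94  44]
 [ 42  41  40  40  53 102 132 143 130 107 111 109 121 139 130 102  69  39]
 [ 41  40  40  40  44  68  99 121 131 138 142 139 130 117  95  81  47  40]
 [ 40  40  40  41  39  39  62 102  98 103 107 100  95  90  68  48  38  39]
 [ 41  41  40  39  40  39  37  42  53  63  
[... 2723 characters left out ...]
 32  44  99 146  82  37]
 [ 41  39  41  60 123 151 112  84  48  36  36  51  74 113 132 116  55  38]
 [ 41  40  41  44  76 133 144 134 114 109 109 114 123 143 126  84  47  39]
 [ 39  38  39  39  52  98 111 138 146 148 146 141 131 106  87  66  40  39]
 [ 41  41  42  38  40  54  82 100 108 107 107 105  96  84  57  40  39  42]
 [ 39  38  39  36  35  38  41  58  77  80  78  75  60  41  39  40  40  40]
 [ 36  39  40  41  39  38  41  39  37  41  40  40  39  39  40  39  40  38]
 [ 37  38  40  40  41  42  41  40  41  40  41  40  38  40  38  37  35  36]
 [ 39  39  38  40  40  40  41  37  39  41  39  40  39  37  37  30  29  28]
 [ 39  41  42  40  42  40  38  40  39  37  37  34  33  31  29  31  29  29]]
```

Comparing the foot's sub-pixel travel from s4 to s5 with the 1.33 px expected if it were still free, using the lower rim of the disc.

```bash
cat >> h.py <<'E'
from scipy.ndimage import shift as _sh
from scipy.optimize import minimize
_ref=load('s4.png')['img'].astype(float)
def fshift(img,n=0):
    "subpixel (rows, cols) motion of the disc's lower rim since s4; 0.31 px per mm down"
    a=_ref[236:262,258:292,0]; b=img.astype(float)[236:262,258:292,0]; W=np.s_[10:18,9:25]
    return minimize(lambda p:((_sh(a,p,order=3,mode='nearest')-b)[W]**2).sum(),[.5,0],method='Nelder-Mead').x.round(3)
E
python3 - <<'E'
from h import *
print('s3',fshift(load('s3.png')['img']),'s5',fshift(load('s5.png')['img']))
for _ in range(2): print(fshift(get_image('side')['img']))
o=get_obs();print(o['t'],o['q'][5])
E
```

```text
s3 [-0.033  0.657] s5 [1.109 0.038]
[1.12  0.042]
[1.118 0.045]
13.8 2.1568697064015026
```

The foot has moved 3.6 mm since s4 against 4.3 mm of screw travel, so it seems to have touched at about 189°, which agrees with the torque rise. One more 14° step should leave the foot where it is.

Request:
carry_out([
  [0,0,0.04,0,0,0.0008,1],
  [0,0,0.08,0,0,0.0016,1],
])

```text
t: 14.0
tool_pos: [0.4835, 0.086, 0.1764]
tool_rot: [-2.884, 1.245, -0.012]
contact_force: [6.5, -2.9, -0.4]
opening: 0.0133
grip_force: 33.5
```

```bash
python3 -c "
from h import *
go(.482,.084,.18)
for _ in range(2): print(fshift(get_image('side')['img']))"
```

```text
t 14.0 pos [0.4835 0.086  0.1764] yaw -136.71 tilt 0.45 q6 2.413 open 0.0133 F [ 6.5 -2.9 -0.4] Tq [-0.688 -1.185  0.181]
turn None shift [ 0.0015  0.0081 -0.0121]
[1.137 0.045]
[1.127 0.047]
```

Request:
carry_out([
  [0,0,0.04,0,0,0.0008,1],
  [0,0,0.08,0,0,0.0016,1],
])

```text
t: 14.3
tool_pos: [0.4835, 0.086, 0.1759]
tool_rot: [-2.704, 1.596, -0.012]
contact_force: [7.3, -2.9, -0.4]
opening: 0.0136
grip_force: 33.5
```

```bash
python3 -c "
from h import *
go(.482,.084,.18)
for _ in range(2): print(fshift(get_image('side')['img']))"
```

```text
t 14.3 pos [0.4835 0.086  0.1759] yaw -151.11 tilt 0.46 q6 2.664 open 0.0136 F [ 7.3 -2.9 -0.4] Tq [-0.71  -1.193  0.163]
turn None shift [ 0.0034  0.0075 -0.0136]
[1.141 0.036]
[1.152 0.01 ]
```

The foot has stopped at about 1.13 px, which puts the touch at yaw ≈ -104°, so about 43° more is needed. Joint 6 is near its limit, so I regrip half a turn back.

Request:
carry_out([
  [0,0,0,0,0,0,-1],
  [0,0,0,0,0,0,-1],
  [0,0,0,0,0,0,-1],
  [0,0,0,0,0,-0.1,-1],
  [0,0,0,0,0,-0.2,-1],
])

```text
t: 14.9
tool_pos: [0.4798, 0.0873, 0.2337]
tool_rot: [2.708, -1.589, -0.005]
contact_force: [0.8, -0.6, 0.1]
opening: 0.0838
grip_force: 0.0
```

Request:
carry_out([
  [0,0,-0.23,0,0,0,-1],
  [0,0,-0.23,0,0,0,-1],
  [0,0,-0.23,0,0,0,-1],
  [0,0,-0.23,0,0,0,-1],
  [0,0,-0.23,0,0,0,-1],
])

```text
t: 15.4
tool_pos: [0.4807, 0.0873, 0.2343]
tool_rot: [3.098, -0.521, -0.001]
contact_force: [0.6, 0.2, -1.5]
opening: 0.0855
grip_force: 0.0
```

Request:
carry_out([
  [0,0,-0.23,0,0,0,-1],
  [0,0,-0.23,0,0,0,-1],
  [0,0,-0.23,0,0,0,-1],
  [0,0,-0.23,0,0,0,-1],
  [0,0,-0.23,0,0,0,-1],
])

```text
t: 15.9
tool_pos: [0.4807, 0.0873, 0.2342]
tool_rot: [-3.082, -0.608, 0.001]
contact_force: [-0.5, 0.3, -0.0]
opening: 0.0853
grip_force: 0.0
```

Request:
carry_out([
  [0,0,-0.23,0,0,0,-1],
  [0,0,-0.23,0,0,0,-1],
  [0,0,-0.23,0,0,0,-1],
  [0,0,-0.23,0,0,0,-1],
  [0,0,-0.23,0,0,0,-1],
])

```text
t: 16.4
tool_pos: [0.4807, 0.0873, 0.2343]
tool_rot: [-2.668, -1.658, 0.001]
contact_force: [-0.1, 0.1, -0.5]
opening: 0.0853
grip_force: 0.0
```

Request:
carry_out([
  [0,0,-0.23,0,0,0,-1],
  [0,0,-0.23,0,0,0,-1],
  [0,0,-0.23,0,0,0,-1],
  [0,0,-0.23,0,0,0,-1],
  [0,0,-0.23,0,0,0,-1],
])

```text
t: 16.9
tool_pos: [0.4807, 0.0873, 0.2342]
tool_rot: [-1.91, -2.494, 0.001]
contact_force: [0.2, -0.5, 0.7]
opening: 0.0854
grip_force: 0.0
```

```bash
python3 -c "
from h import *
go(.4835,.086,.176,28.9)
w=snap('wrist','w6.png'); cv2.imwrite('pics/w6s.png',w['img'])
print(fshift(get_image('side')['img']))"
```

```text
t 16.9 pos [0.4807 0.0873 0.2342] yaw 15.11 tilt 0.05 q6 -0.236 open 0.0854 F [ 0.2 -0.5  0.7] Tq [ 0.035  0.01  -0.013]
turn -0.0766 shift [-0.0069  0.0081  0.1941]
[1.142 0.011]
```

View pics/w6s.png

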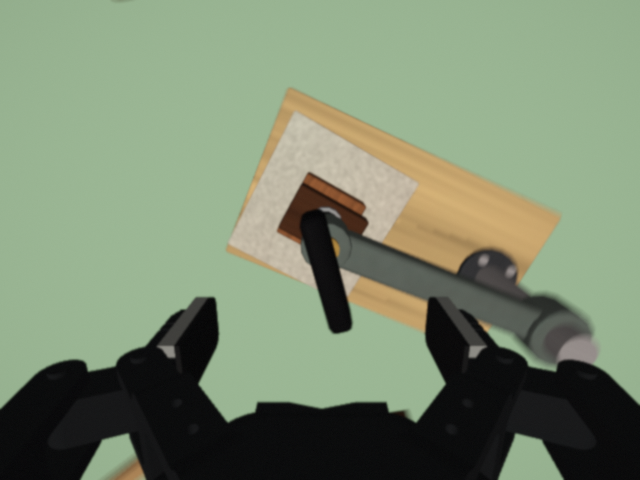

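The knob bar runs from (314,215) to (341,328). The pad and foot are where I left them.

```bash
python3 -c "
from h import *
d=load('w6.png')
a=ray(d,314,217,.2022);b=ray(d,341,326,.2022);c=(a+b)/2;print(np.linalg.norm(a-b),c,np.degrees(np.arctan2(*(a-b)[1::-1]))-90)
go(.483,.086,.176,28.9)"
```

```text
0.06401789221494088 [0.48444931 0.08745082 0.2022    ] 28.384816055978504
t 17.0 pos [0.4807 0.0873 0.2343] yaw 14.77 tilt 0.04 q6 -0.231 open 0.0855 F [0.1 0.4 0. ] Tq [-0.006  0.015 -0.02 ]
turn -0.0785 shift [-0.0062  0.0064  0.1942]
```

Request:
carry_out([
  [0,0,-0.0785,-0.006,0.007,0,-1],
  [0,0,-0.0785,-0.006,0.007,0.05,-1],
  [0,0,-0.0785,-0.006,0.007,0.15,-1],
  [0,0,-0.0785,-0.006,0.007,0.194,-1],
  [0,0,-0.0785,-0.006,0.007,0.194,0],
], force=30)

```text
t: 17.5
tool_pos: [0.4816, 0.086, 0.1735]
tool_rot: [-1.596, -2.7, 0.005]
contact_force: [-0.8, 0.1, 1.3]
opening: 0.0732
grip_force: 0.0
```

Request:
carry_out([
  [0,0,0,0,0,0,1],
  [0,0,0,0,0,0,1],
  [0,0,0,0,0,0,1],
  [0,0,0,0,0,0,1],
  [0,0,0,0,0,0,1],
])

```text
t: 18.0
tool_pos: [0.4839, 0.0859, 0.1775]
tool_rot: [1.596, 2.704, 0.001]
contact_force: [-1.1, 0.1, 4.4]
opening: 0.0132
grip_force: 34.6
```

```bash
python3 -c "
from h import *
go(.483,.086,.176,-13.5)"
```

```text
t 18.0 pos [0.4839 0.0859 0.1775] yaw 28.9 tilt 0.08 q6 -0.48 open 0.0132 F [-1.1  0.1  4.4] Tq [-0.07   0.212 -0.038]
turn 0.2356 shift [ 0.0017 -0.0026  0.005 ]
```

Request:
carry_out([
  [0,0,0.046,0,0,0.001,1],
  [0,0,0.092,0,0,0.002,1],
  [0,0,0.138,0,0,0.003,1],
  [0,0,0.184,0,0,0.004,1],
  [0,0,0.23,0,0,0.0047,1],
])

```text
t: 18.5
tool_pos: [0.4841, 0.0859, 0.1762]
tool_rot: [2.454, 1.959, 0.002]
contact_force: [-1.3, 0.1, 4.0]
opening: 0.0133
grip_force: 34.7
```

Request:
carry_out([
  [0,0,0,0,0,0,1],
  [0,0,0,0,0,0,-1],
  [0,0,0,0,0,0,-1],
  [0,0,0,0,0,0,-1],
  [0,0,0,0,0,0,-1],
])

```text
t: 19.0
tool_pos: [0.4832, 0.086, 0.1744]
tool_rot: [-2.449, -1.967, 0.001]
contact_force: [0.4, -0.2, -0.4]
opening: 0.0708
grip_force: 0.0
```

Request:
carry_out([
  [0,0,0,0,0,-0.1,-1],
  [0,0,0,0,0,-0.2,-1],
  [0,0,0,0,0,-0.3,-1],
  [0,0,0,0,0,-0.3,-1],
  [0,0,0,0,0,-0.3,-1],
])

```text
t: 19.5
tool_pos: [0.4838, 0.086, 0.2655]
tool_rot: [2.449, 1.966, 0.002]
contact_force: [0.4, -0.5, 0.3]
opening: 0.0856
grip_force: 0.0
```

```bash
python3 -c "
from h import *
go(.483,.086,.176)
w=snap('wrist','w7.png'); s=snap('side','s7.png');print(fshift(s['img']))
cv2.imwrite('pics/c7.png',np.hstack([cv2.resize(w['img'],(440,330)),cv2.resize(s['img'][180:310,200:340],(350,330))]))"
```

```text
t 19.5 pos [0.4838 0.086  0.2655] yaw -12.47 tilt 0.08 q6 0.242 open 0.0856 F [ 0.4 -0.5  0.3] Tq [ 0.026 -0.021 -0.049]
turn None shift [-0.0007 -0.0031  0.2983]
[1.168 0.071]
```

View pics/c7.png

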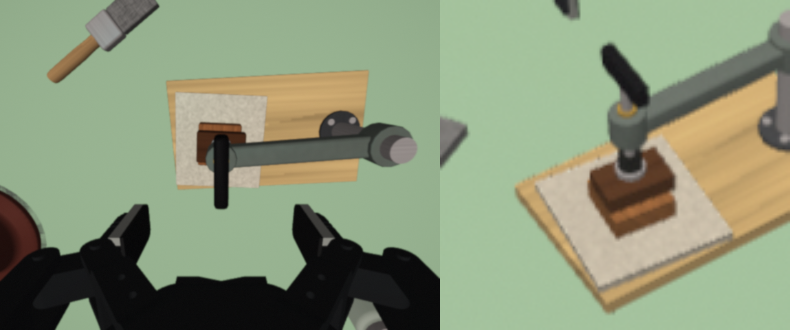

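The knob bar now stands upright in the wrist crop at (221, 135–208), about 89° past the touch. The foot rests on the middle of the pad and the fingers are clear, so I hand the job in.

```bash
python3 -c "
from station import *
print(finish_job())"
```

```text
the job is handed in; nothing more can be done
None
```

I laid the pad on the block, swung the clamp over its middle, screwed it down to touch plus about 89° (an estimated 3 mm of press), let go, and handed the job in at about 19.5 s; no verdict came back.

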